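# Release and open the ratchet book rack on the hall table

### The arm

A 6-joint arm with a two-finger parallel gripper is mounted at the origin on the work surface. World frame = base frame: x ahead of the robot, y to its left, z up, the work surface at z = 0. Lengths are in m, angles in rad, forces in N, time in s.
With the tool pointing down it reaches from about 0.35 to 0.85 m from the base axis. Payload 8.1 kg.
Tool frame: the origin (TCP) lies midway between the tips of the shut fingers; the grasp point (between the pads) lies 19 mm behind it; z points along the fingers, y is the direction in which the jaws open and shut (so a half turn about z gives the same grasp; the last joint's range is limited). The gripper opens to 93 mm and grips with 3 to 60 N. Pads are 15 mm wide; open, the fingers measure 128 mm over their backs; the gripper's body (75 mm by 188 mm) begins 65 mm behind the grasp point.
Start: joints at [-1.393, 0.13, 1.488, -0, 1.523, -0.085], TCP at [0.156, -0.579, 0.219] pointing down, gripper open.
Joint ranges: [-2.96, 2.96], [-0.89, 2.26], [0.02, 2.5], [-1.34, 4.48], [0, 2.73], [-2.66, 2.66]. Speed limits (rad/s): [2.39, 2.39, 2.79, 3.14, 3.14, 3.14].

### API

Orientations are given as a rotation vector (axis times angle).
In Python, from plant import robot gives the robot as it stands. The module is installed in compiled form; this text tells all that it offers.
- The arm moves only by the shell command python3 -m pendant 'ROWS' [FORCE]. ROWS is JSON, a list of rows, each an object with "translation": the shift along the tool's x, y, z in mm, a list of three; "twist": the turn, a rotation vector about the tool's x, y, z in rad, a list of three; "grip": the opening, from -1 (shut) to 1 (fully open). A call has exactly 10 rows; each row shifts and turns the pose as measured when the row begins, along the tool's axes as they then stand; what a row does not reach is not made up. A row lasts 1/10 s, in which the tool goes at most 50 mm and 8.59 degrees, less where a joint would pass 70% of its speed; a pose out of reach is approached as far as the arm can. A call is refused whole if a number of a shift passes 50 or a number of a turn 0.15, either way. A call with a gripper value outside its range is refused whole. The fingers move at their own pace and stop on an object; FORCE is the grip in N (left out, the last holds). Time passes only in rows, so rows that do not move let the fingers close, or fill a call up. It gives the time, the measured TCP pose, the force and the opening at its end, in the units of the state.
- robot.read_state(): the state, without advancing time (a new reading comes with each control period).
- robot.read_camera(name): name is "scene" or "top" or "wrist"; returns (picture, depth): 384x512x3 uint8, red, green, blue; 384x512 float32, m along the optical axis (not along the pixel's ray), 0 where there is no reading.
- robot.camera_info(name): a dict with "vertical_fov" (degrees; the focal length in pixels is half the picture's height over the tangent of half this angle, whatever the lens; pixels are square), "cx", "cy" (the principal point, pixels), "cam_to_world" (4x4, takes a point from camera to world coordinates). Camera axes: x right, y up, looking along -z (the intrinsics and any distortion apply to the point x, -y, -z); pixel columns grow to the right and rows downward; lengths in m; the calibration is good to about 2 mm. A picture is of the moment at which its call begins: read the wrist's pose just before it. camera_info takes no time and is no camera call; for the wrist camera it gives the pose at the moment of the call.
- robot.close_job(): hands the job in, once; it reports no verdict.
The state is a dict: "t": time; "q": joint angles; "dq": joint speeds; "joint_torque": joint torques, N m; "tool_pos": TCP position; "orientation": TCP orientation; "force": force on the tool from outside, world axes, zero at the start; "wrist_torque": the same for the moment, N m; "opening": finger opening in m.
Only numpy, scipy, OpenCV 4.12 (cv2) and the standard library are available. Lean on these libraries where they do the work, as an engineer would, in place of code of your own. Each camera call takes 0.05 s, during which the arm holds its last target. There are 200 camera calls.

### The job

Make room for more books in the adjustable book rack on the hall table: press the ratchet release pad on its sliding bookend down and, keeping it pressed, push the bookend back along the bar, away from the books, until it stands fully home at the end stop; then let the pad spring up again and move clear. Only press and push: grasp and lift nothing, and leave the books standing and everything else on the rack and table where it is.

Things in the scene. Friction and masses are not known exactly. Their poses are not given: they have to be found in the camera images.
- rack: book rack fixed on the table: wooden board 12 mm thick, spanning its own x -100..100, y -220..180 mm. Origin on the table, z up. Books stand by a fixed end, 107 mm high, at y=-206. A notched steel bar, 20 mm wide, top 48 mm above the table, runs along y at x=+75 to the end stop; the bookend slides on it. Opening = along the rack's own +y, away from the books
- bookend (a joint): travel of the sliding bookend, m: 0 closed to the books, 0.150 fully open at the end stop (rigid limit). Wooden plate 160 (x) x 8 mm, top 96 mm above the table, on a steel carriage 50 mm wide, 118 long (y). Friction about 1.5 N. Ratchet teeth every 10 mm: with the pad up it slides towards the books but is blocked the other way after at most about 10 mm of play
- release (a joint): how far the release pad is pressed, m: 0 up, 0.010 fully down on a rigid stop; it may rest up to 4 mm down where the pawl stands on a tooth, as at some starts, but comes fully up over the last 10 mm of travel. The ratchet is free only while the pad is pressed more than about 5 mm; aim for 7 to 10 mm. A spring returns it: about 2 N at the start of travel, 4 N at 6 mm, 5.6 N fully down
- pad (a point): point on the top face of the release pad, a ribbed steel plate on the carriage behind the wooden plate, 44 (rack x) x 56 mm (rack y), pressed straight down; 79 mm above the table when up (at the start 75 to 79). The pad reaches 26 mm from this point towards the books, 30 mm towards the end stop; the wooden plate's back is 62 mm away. Moves with pad and carriage
- lug (a point): upright steel lug on the carriage right behind the pad, on its end-stop side: 50 mm wide (rack x), 12 thick, top 108 mm above the table, 29 above the pad. Point: middle of its top edge nearest the pad, 34 mm from point pad along rack +y. A fingertip holding the pad down can push on the lug's face to open the bookend. Moves with the carriage
- end_stop (a point): end stop, a steel post 36 mm wide at the bar's end. Point: middle of the top edge of its face towards the bookend, 64 mm above the table; the carriage end touches this face when fully open
- book_a: loose paperback standing on its long edge on the rack's board between the fixed end and the sliding plate, about 150 x 26 x 100 mm high (dark cover, nearest the fixed end), graspable but to be left alone; origin at the centre of its underside, z up
- book_b: loose paperback standing on its long edge on the rack's board between the fixed end and the sliding plate, about 150 x 26 x 100 mm high (middle), graspable but to be left alone; origin at the centre of its underside, z up
- book_c: loose paperback standing on its long edge on the rack's board between the fixed end and the sliding plate, about 150 x 26 x 100 mm high (nearest the sliding plate), graspable but to be left alone; origin at the centre of its underside, z up
- tin: loose closed metal tin, 48 mm across, 50 mm high, standing on the rack's board near the end-stop end, beside the bar and beyond the reach of the sliding plate; leave alone; origin at the centre of its underside
- dish: loose white bowl, 110 mm across, 35 mm high, on the table; leave alone; origin at the centre of its underside
- torch: loose pocket torch lying on the table, 125 mm long, 38 mm high; leave alone; origin under its middle
- glasses_case: loose black glasses case, 160 x 62 x 42 mm high, on the table; leave alone; origin at the centre of its underside
- vase: loose green glass vase, 92 mm across, 150 mm high, beside the rack; leave alone; origin at the centre of its underside

How it is judged:
By the outcome, as a careful person would: the job done as asked, in the order asked, and still so for the second after the job is handed in, with the robot touching nothing.
It also fails if it takes over 38 s, if anything falls off the work surface, if the arm or the gripper's body presses on something with over 40 N, if the wrist force passes 120 N, or if a joint passes its speed limit or range.

## Working session

There is one attempt and no reset: what is moved stays moved. The work goes in short steps, Python scripts to look and compute and a shell command to move; the robot and the scene stay as the last step left them, time stands still between calls to the robot, and variables do not carry over. Pictures are saved under pics/ and viewed, about 8 in all and at most 12, crops included, and the job is handed in when it is done.

```bash
mkdir -p pics; cat > h.py <<'E'
import numpy as np, cv2
from plant import robot
def grab(n,tag):
    i=robot.camera_info(n); p,d=robot.read_camera(n)
    cv2.imwrite(f'pics/{tag}.png',p[:,:,::-1]); np.savez(f'pics/{tag}.npz',d=d,M=i['cam_to_world'],f=192/np.tan(np.radians(i['vertical_fov'])/2),c=[i['cx'],i['cy']])
    return i
def pts(tag):
    z=np.load(f'pics/{tag}.npz'); d=z['d']; f=z['f']; c=z['c']; v,u=np.mgrid[:384,:512]
    P=np.stack([(u-c[0])/f*d,-(v-c[1])/f*d,-d,np.ones_like(d)],-1)@z['M'].T
    return P[...,:3],d
E
python3 - <<'E'
from h import *
for n in('top','scene'):
    i=grab(n,n+'0'); print({k:v for k,v in i.items() if k!='cam_to_world'}); print(np.round(i['cam_to_world'],3))
a=cv2.imread('pics/top0.png');b=cv2.imread('pics/scene0.png')
s=robot.read_state();print(s['t'],s['tool_pos'],s['orientation'],s['force'],s['opening'])
E
```

```text
{'vertical_fov': 47.72566791395404, 'cx': 250.42130567427907, 'cy': 196.072829111415}
[[-0.01   0.996 -0.091  0.4  ]
 [-1.    -0.01   0.009 -0.007]
 [ 0.008  0.091  0.996  1.452]
 [ 0.     0.     0.     1.   ]]
{'vertical_fov': 42.744776516892685, 'cx': 251.18871849008096, 'cy': 195.3408617701857}
[[ 0.864 -0.402  0.304  0.918]
 [ 0.504  0.674 -0.54  -0.768]
 [ 0.012  0.619  0.785  1.208]
 [ 0.     0.     0.     1.   ]]
0.1 [ 0.1557998  -0.57888016  0.21766038] [-3.11280916e+00 -4.11374361e-01  1.23081557e-04] [ 0.14447057 -0.30040154 -0.13780016] 0.09319512832714401
```

View pics/top0.png

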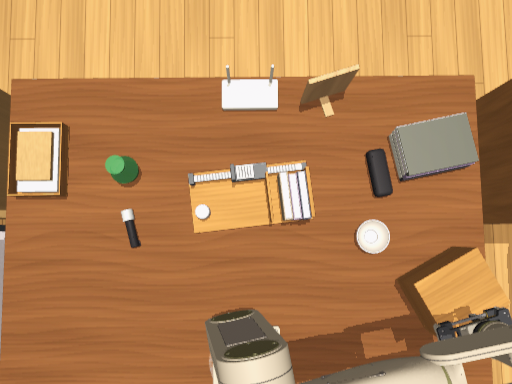

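View pics/scene0.png

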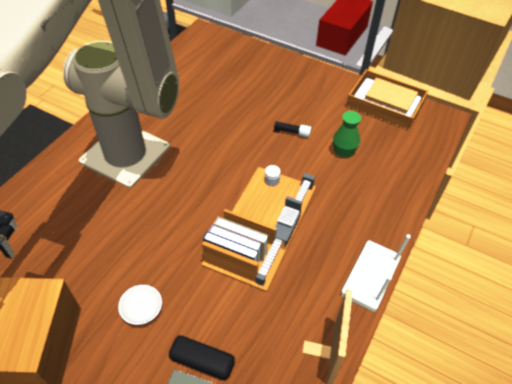

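The top view shows the rack at about (250,195), with the bar along its upper edge. The end stop is at (191,179), the carriage at (248,172) and the books at (295,195). The tin is at (203,212). Rack +y runs roughly along world +y (left in the picture). Next I measure.

```bash
python3 - <<'E'
from h import *
P,d=pts('top0')
a=cv2.imread('pics/top0.png')
c=cv2.resize(a[150:240,180:325],None,fx=5.5,fy=5.5,interpolation=cv2.INTER_CUBIC); cv2.imwrite('pics/crop0.png',c)
R=P[150:240,180:325]; 
# board: z~12mm
m=(abs(R[...,2]-.012)<.005); print('z hist',np.histogram(R[...,2],bins=np.arange(-.01,.13,.01)))
for n,(u,v) in dict(c1=(194,231),c2=(313,216),stop=(191,179),barL=(200,178),barR=(295,167),pad=(248,172),lug=(234,173)).items(): print(n,np.round(P[v,u],4))
print((P[160:185,222:275,2]*1000).astype(int)[:, ::2].tolist().__repr__().replace('],','],\n'))
E
```

```text
z hist (array([3196, 3906, 2772,   40,   55,  416,  287,  362,  204,  106,  197,
       1166,  287,    0]), array([-0.01,  0.  ,  0.01,  0.02,  0.03,  0.04,  0.05,  0.06,  0.07,
        0.08,  0.09,  0.1 ,  0.11,  0.12,  0.13]))
c1 [0.4183 0.1686 0.0092]
c2 [ 0.4598 -0.2126  0.1034]
stop [0.5846 0.1718 0.064 ]
barL [0.5899 0.1447 0.0473]
barR [ 0.6243 -0.1668  0.0405]
pad [ 0.6034 -0.0119  0.0798]
lug [0.5966 0.032  0.1069]
[[0, 5, -4, -1, 0, -2, -5, 0, -3, -3, 0, 2, 0, -1, 0, 0, -1, -1, -2, -2, 0, 8, -1, 1, 3, 2, -2],
 [-3, -3, 0, -1, 1, -1, -4, 0, -6, -4, -2, 1, -1, -4, 0, 1, -1, 2, -1, -4, 0, -3, -3, 1, -2, 0, 0],
 [3, -1, -3, 2, -8, 0, 1, -2, -3, 2, 1, -3, 3, 4, -1, 0, -3, -5, -2, -2, -1, 1, 0, 0, -3, 7, 0],
 [2, -2, -2, 0, 0, 1, -1, -2, -2, -1, -1, -4, 3, 2, -2, 2, -5, -4, 0, 61, 66, 59, 1, -4, 0, -3, 3],
 [0, -2, 0, 0, 1, 105, -4, 2, -1, 5, -6, -1, 2, -4, 63, 73, 61, 65, 59, 60, 61, 1452, 0, -2, -6, 6, 10],
 [6, -1, -3, 0, 108, 106, -6, 1, -4, 3, 59, 77, 76, 79, 76, 73, 57, 62, 62, 65, 61, 70, 11, 11, 10, 12, 7],
 [0, 0, -2, 0, 100, 107, 63, 74, 82, 81, 80, 77, 78, 75, 76, 76, 
[... 1310 characters left out ...]
 78, 75, 78, 77, 58, 57, 63, 63, 68, 61, 54, 54, 96, 94, 11, 11, 9],
 [40, 10, 9, 8, 10, 109, 103, 65, 76, 73, 60, 58, 64, 62, 62, 60, 54, 52, 42, 43, 29, 16, 95, 94, 14, 12, 13],
 [11, 10, 10, 12, 9, 86, 90, 63, 64, 66, 62, 58, 58, 48, 43, 40, 35, 12, 8, 5, 11, 12, 99, 94, 4, 9, 12],
 [7, 11, 12, 15, 10, 60, 68, 59, 52, 52, 42, 38, 12, 8, 10, 13, 8, 4, 11, 13, 8, 13, 90, 85, 9, 11, 12],
 [10, 11, 7, 13, 9, 46, 37, 34, 12, 16, 13, 13, 8, 7, 9, 11, 6, 14, 11, 7, 11, 12, 78, 95, 10, 13, 8],
 [12, 15, 9, 9, 10, 7, 13, 11, 9, 10, 2, 8, 12, 11, 9, 12, 10, 12, 10, 14, 11, 11, 79, 97, 15, 11, 11],
 [8, 15, 11, 9, 11, 7, 13, 12, 7, 9, 8, 11, 13, 10, 8, 6, 13, 12, 12, 12, 12, 11, 69, 94, 11, 10, 12]]
```

View pics/crop0.png

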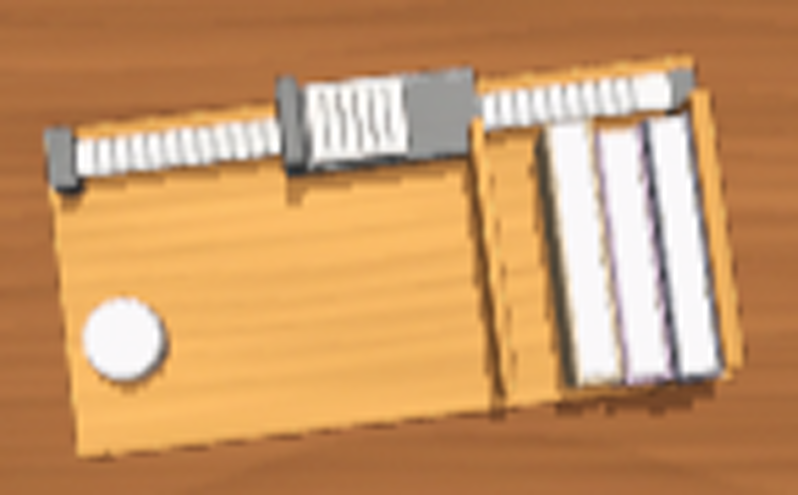

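```bash
python3 - <<'E'
from h import *
P,d=pts('top0')
R=P[155:195,180:325].reshape(-1,3)
def sel(mask): return R[mask]
v,u=np.mgrid[155:195,180:325]; v=v.ravel();u=u.ravel()
z=R[:,2]
bar=(abs(z-.047)<.008)&(((u<232)&(v>168))|((u>270)&(v<175)))
b=R[bar]; vx,vy,x0,y0=cv2.fitLine(b[:,:2].astype(np.float32),cv2.DIST_HUBER,0,.001,.001).ravel()
if vy<0: vx,vy=-vx,-vy
Y=np.array([vx,vy]);X=np.array([vy,-vx]); print('yaw',np.arctan2(-vx,vy),'bar pt',x0,y0)
for n,m in dict(pad=(abs(z-.078)<.01)&(u>235)&(u<258)&(v<180),lug=(z>.099)&(u<240),stop=(abs(z-.064)<.009)&(u<200)&(u>185),cover=(abs(z-.061)<.007)&(u>252)&(u<268)&(v<179)).items():
    q=R[m]; w=q[:,:2]-[x0,y0]; print(n,m.sum(),'mean',q.mean(0).round(4),'med z',np.median(q[:,2]).round(4),'x',np.percentile(w@X,[3,97]).round(4),'y',np.percentile(w@Y,[3,97]).round(4))
# rack axes using table edges: board end corner pixels
B=P[:,:,2]; m=np.zeros(B.shape,bool); m[150:240,180:325]=True; m&=(B>.007)&(B<.017)
q=P[m][:,:2]-[x0,y0]; print('board x',np.percentile(q@X,[1,99]),'y',np.percentile(q@Y,[1,99]))
print('box z', np.median(P[275:300,440:480,2]), P[265:330,415:505,2].max())
E
```

```text
yaw 0.109975055 bar pt 0.60593045 -0.01052652
pad 235 mean [ 6.049e-01 -5.000e-04  7.840e-02] med z 0.0783 x [-0.0207  0.0207] y [-0.0161  0.0358]
lug 70 mean [0.5758 0.0316 0.2796] med z 0.1074 x [-0.204   0.0244] y [0.0263 0.0536]
stop 58 mean [0.5856 0.1732 0.0625] med z 0.0618 x [-0.0169  0.0166] y [0.1776 0.193 ]
cover 190 mean [ 0.6107 -0.0489  0.062 ] med z 0.0621 x [-0.0231  0.0234] y [-0.0597 -0.0193]
board x [-0.17392167  0.02417653] y [-0.17266753  0.1978215 ]
box z 0.15994422980611522 1.4522146046180278
```

```bash
python3 -m pendant '[{"translation":[0,0,-5],"twist":[0,0,-0.14],"grip":-1},{"translation":[0,0,-5],"twist":[0,0,-0.14],"grip":-1},{"translation":[0,0,0],"twist":[0,0,-0.14],"grip":-1},{"translation":[0,0,0],"twist":[0,0,-0.14],"grip":-1},{"translation":[0,0,0],"twist":[0,0,-0.14],"grip":-1},{"translation":[0,0,0],"twist":[0,0,-0.14],"grip":-1},{"translation":[0,0,0],"twist":[0,0,-0.14],"grip":-1},{"translation":[0,0,0],"twist":[0,0,-0.14],"grip":-1},{"translation":[0,0,0],"twist":[0,0,-0.14],"grip":-1},{"translation":[0,0,0],"twist":[0,0,-0.14],"grip":-1}]' 20
```

```text
t: 1.1
tool_pos: [0.1552, -0.5755, 0.2216]
orientation: [-2.047, -2.37, -0.013]
force: [-0.6, 0.1, 0.1]
opening: 0.0179
```

```bash
python3 -m pendant '[{"translation":[33,31,0],"twist":[0,0,0.036],"grip":-1},{"translation":[36,34,0],"twist":[0,0,0],"grip":-1},{"translation":[36,34,0],"twist":[0,0,0],"grip":-1},{"translation":[36,34,0],"twist":[0,0,0],"grip":-1},{"translation":[36,34,0],"twist":[0,0,0],"grip":-1},{"translation":[36,34,0],"twist":[0,0,0],"grip":-1},{"translation":[36,34,0],"twist":[0,0,0],"grip":-1},{"translation":[36,34,0],"twist":[0,0,0],"grip":-1},{"translation":[36,34,0],"twist":[0,0,0],"grip":-1},{"translation":[36,34,0],"twist":[0,0,0],"grip":-1}]' 20
cat > g.py <<'E'
import sys
from h import *
from scipy.spatial.transform import Rotation as Ro
# target: bar coordinate s (m, along rack +y), x offset, z
def go(s,z,x=0,yaw=.110):
    st=robot.read_state(); R=Ro.from_rotvec(st['orientation']).as_matrix(); p=np.array(st['tool_pos'])
    Y=np.array([-np.sin(yaw),np.cos(yaw),0]);X=np.array([np.cos(yaw),np.sin(yaw),0])
    T=np.column_stack([Y,X,[0,0,-1]]); O=np.array([.60593,-.01053,0])
    t=O+Y*s+X*x+[0,0,z]
    print('now s,x,z mm',((p-O)@Y*1e3).round(1),((p-O)@X*1e3).round(1),(p[2]*1e3).round(1),'shift tool mm',((t-p)@R*1e3).round(1),'twist',Ro.from_matrix(R.T@T).as_rotvec().round(3),'F',np.round(st['force'],1),'open',round(st['opening'],4),'t',st['t'])
if __name__=='__main__': go(*map(float,sys.argv[1:]))
E
python3 g.py .026 .2
```

```text
t: 2.1
tool_pos: [0.446, -0.176, 0.2209]
orientation: [-2.087, -2.325, -0.016]
force: [0.9, -0.5, 0.8]
opening: 0.0004
now s,x,z mm -146.9 -177.1 220.9 shift tool mm [172.9 176.8  23.7] twist [-0.004 -0.02  -0.003] F [ 0.9 -0.5  0.8] open 0.0004 t 2.1
```

```bash
python3 -m pendant '[{"translation":[34,35,0],"twist":[-0.004,-0.02,-0.003],"grip":-1},{"translation":[34,35,0],"twist":[0,0,0],"grip":-1},{"translation":[34,35,2],"twist":[0,0,0],"grip":-1},{"translation":[34,35,2],"twist":[0,0,0],"grip":-1},{"translation":[20,20,5],"twist":[0,0,0],"grip":-1},{"translation":[14,14,5],"twist":[0,0,0],"grip":-1},{"translation":[3,3,5],"twist":[0,0,0],"grip":-1},{"translation":[0,0,5],"twist":[0,0,0],"grip":-1},{"translation":[0,0,5],"twist":[0,0,0],"grip":-1},{"translation":[0,0,0],"twist":[0,0,0],"grip":-1}]'
python3 g.py .026 .14
python3 - <<'E'
from h import *
grab('wrist','w1')
E
```

```text
t: 3.1
tool_pos: [0.6048, 0.0274, 0.1866]
orientation: [-2.085, -2.346, 0.005]
force: [0.4, 0.2, -0.1]
opening: 0.0004
now s,x,z mm 37.8 3.1 186.6 shift tool mm [-11.8  -2.9  46.7] twist [-0.005 -0.     0.008] F [ 0.4  0.2 -0.1] open 0.0004 t 3.1
```

View pics/w1.png

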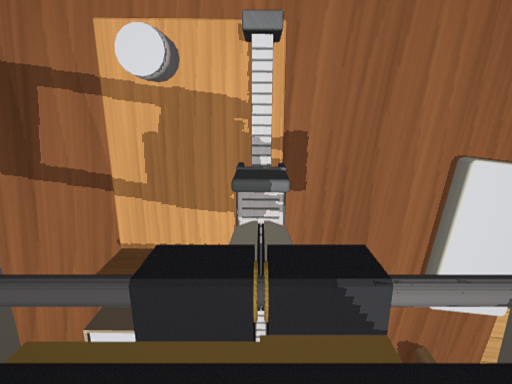

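The wrist view confirms the alignment. The bar runs vertically at column 261, with the lug at (261,178), the pad ribs at (261,208) and the end stop at (263,30). I refine the position from this depth picture.

```bash
python3 - <<'E'
from h import *
P,d=pts('w1'); yaw=.11
Y=np.array([-np.sin(yaw),np.cos(yaw)]);X=np.array([np.cos(yaw),np.sin(yaw)])
W=P[...,:2]-[.60593,-.01053]; s=W@Y*1e3;x=W@X*1e3;z=P[...,2]*1e3
for v in range(150,222,4): print(v,[(int(s[v,u]),int(x[v,u]),int(z[v,u])) for u in (245,261,277)])
def st(n,m): print(n,m.sum(),'s',np.percentile(s[m],[2,50,98]).round(1),'x',np.percentile(x[m],[2,50,98]).round(1),'z',np.median(z[m]).round(1))
B=np.zeros(s.shape,bool);B[0:218,225:300]=1
st('lugtop',B&(z>101)&(z<116)&(s<80)); st('stoptop',B&(z>58)&(z<70)&(s>150)); st('pad',B&(z>70)&(z<86)&(s<40)&(s>10))
bm=B&(z>43)&(z<54)&(s>70)&(s<165)&(abs(x)<15); print('bar yaw resid',np.polyfit(s[bm],x[bm],1))
E
```

```text
150 [(65, -15, 11), (70, 2, 46), (65, 20, 12)]
154 [(60, -15, 11), (66, 2, 47), (61, 20, 12)]
158 [(56, -15, 11), (62, 2, 48), (56, 20, 11)]
162 [(51, -15, 12), (57, 2, 47), (51, 20, 11)]
166 [(56, -13, 61), (55, 2, 59), (47, 20, 12)]
170 [(53, -12, 69), (53, 2, 69), (54, 18, 69)]
174 [(54, -11, 90), (53, 2, 88), (53, 17, 87)]
178 [(53, -10, 104), (53, 2, 104), (54, 16, 105)]
182 [(51, -10, 108), (51, 2, 107), (51, 16, 108)]
186 [(47, -10, 108), (47, 2, 107), (47, 16, 108)]
190 [(44, -10, 108), (44, 2, 108), (44, 16, 107)]
194 [(32, -12, 79), (32, 2, 78), (32, 18, 79)]
198 [(28, -12, 79), (28, 2, 79), (28, 18, 78)]
202 [(24, -12, 79), (24, 2, 79), (25, 18, 79)]
206 [(20, -12, 79), (20, 3, 78), (20, 18, 78)]
210 [(16, -12, 77), (16, 3, 78), (16, 18, 79)]
214 [(12, -12, 78), (12, 3, 79), (13, 18, 80)]
218 [(8, -12, 78), (8, 3, 78), (8, 18, 79)]
lugtop 835 s [43.2 49.4 54.2] x [-20.7   2.   25.6] z 107.5
stoptop 865 s [177.3 184.5 192.4] x [-14.7   2.4  19.6] z 63.6
pad 1151 s [10.7 22.7 34.6] x [-18.9   2.9  23.3] z 79.1
bar yaw resid [0.00262624 2.3181292 ]
```

```bash
python3 -m pendant '[{"translation":[-10,-1,5],"twist":[-0.005,0,0.008],"grip":-1},{"translation":[-1,0,20],"twist":[0,0,0],"grip":-1},{"translation":[0,0,20],"twist":[0,0,0],"grip":-1},{"translation":[0,0,18],"twist":[0,0,0],"grip":-1},{"translation":[0,0,15],"twist":[0,0,0],"grip":-1},{"translation":[0,0,10],"twist":[0,0,0],"grip":-1},{"translation":[0,0,3],"twist":[0,0,0],"grip":-1},{"translation":[0,0,0],"twist":[0,0,0],"grip":-1},{"translation":[0,0,0],"twist":[0,0,0],"grip":-1},{"translation":[0,0,0],"twist":[0,0,0],"grip":-1}]'
python3 g.py .027 .072 .0024 .1126
```

```text
t: 4.15
tool_pos: [0.6075, 0.0069, 0.0974]
orientation: [2.101, 2.322, 0.009]
force: [-0.1, -0.6, 0.2]
opening: 0.0005
now s,x,z mm 17.1 3.5 97.4 shift tool mm [10.  -1.5 25.4] twist [ 0.011  0.004 -0.013] F [-0.1 -0.6  0.2] open 0.0005 t 4.15
```

```bash
python3 -m pendant '[{"translation":[5,-1,2],"twist":[0.011,0.004,-0.013],"grip":-1},{"translation":[3,0,3],"twist":[0,0,0],"grip":-1},{"translation":[0,0,3],"twist":[0,0,0],"grip":-1},{"translation":[0,0,2],"twist":[0,0,0],"grip":-1},{"translation":[0,0,2],"twist":[0,0,0],"grip":-1},{"translation":[0,0,2],"twist":[0,0,0],"grip":-1},{"translation":[0,0,1],"twist":[0,0,0],"grip":-1},{"translation":[0,0,1],"twist":[0,0,0],"grip":-1},{"translation":[0,0,0],"twist":[0,0,0],"grip":-1},{"translation":[0,0,0],"twist":[0,0,0],"grip":-1}]'
python3 g.py .027 .0715 .0024 .1126
```

```text
t: 5.15
tool_pos: [0.6066, 0.0159, 0.0816]
orientation: [2.09, 2.345, 0.002]
force: [0.9, 0.5, 0.0]
opening: 0.0004
now s,x,z mm 26.1 3.7 81.6 shift tool mm [ 0.9 -1.3 10.1] twist [ 0.001 -0.     0.002] F [0.9 0.5 0. ] open 0.0004 t 5.15
```

```bash
python3 -m pendant '[{"translation":[0,-1,1.5],"twist":[0,0,0],"grip":-1},{"translation":[0,0,1.5],"twist":[0,0,0],"grip":-1},{"translation":[0,0,1.5],"twist":[0,0,0],"grip":-1},{"translation":[0,0,1.5],"twist":[0,0,0],"grip":-1},{"translation":[0,0,1.5],"twist":[0,0,0],"grip":-1},{"translation":[0,0,1],"twist":[0,0,0],"grip":-1},{"translation":[0,0,1],"twist":[0,0,0],"grip":-1},{"translation":[0,0,0],"twist":[0,0,0],"grip":-1},{"translation":[0,0,0],"twist":[0,0,0],"grip":-1},{"translation":[0,0,0],"twist":[0,0,0],"grip":-1}]'
python3 g.py .027 .0715 .0024 .1126
```

```text
t: 6.15
tool_pos: [0.6059, 0.0157, 0.073]
orientation: [2.089, 2.344, 0.003]
force: [-2.0, -0.3, 3.7]
opening: 0.0006
now s,x,z mm 26.0 2.9 73.0 shift tool mm [ 1.  -0.5  1.5] twist [ 0.002 -0.     0.002] F [-2.  -0.3  3.7] open 0.0006 t 6.15
```

```bash
python3 -m pendant '[{"translation":[0,0,1],"twist":[0,0,0],"grip":-1},{"translation":[0,0,1],"twist":[0,0,0],"grip":-1},{"translation":[0,0,0.5],"twist":[0,0,0],"grip":-1},{"translation":[2,0,0],"twist":[0,0,0],"grip":-1},{"translation":[2,0,0],"twist":[0,0,0],"grip":-1},{"translation":[2,0,0],"twist":[0,0,0],"grip":-1},{"translation":[2,0,0],"twist":[0,0,0],"grip":-1},{"translation":[1,0,0],"twist":[0,0,0],"grip":-1},{"translation":[0,0,0],"twist":[0,0,0],"grip":-1},{"translation":[0,0,0],"twist":[0,0,0],"grip":-1}]'
python3 g.py .15 .0705 .0024 .1126
```

```text
t: 7.15
tool_pos: [0.605, 0.0244, 0.0708]
orientation: [2.088, 2.343, 0.001]
force: [-2.6, -1.9, 3.6]
opening: 0.0005
now s,x,z mm 34.9 3.0 70.8 shift tool mm [ 1.151e+02 -3.000e-01  1.000e-01] twist [0.003 0.002 0.002] F [-2.6 -1.9  3.6] open 0.0005 t 7.15
```

```bash
python3 -m pendant '[{"translation":[3,0,0],"twist":[0,0,0],"grip":-1},{"translation":[4,0,0],"twist":[0,0,0],"grip":-1},{"translation":[4,0,0],"twist":[0,0,0],"grip":-1},{"translation":[4,0,0],"twist":[0,0,0],"grip":-1},{"translation":[4,0,0],"twist":[0,0,0],"grip":-1},{"translation":[4,0,0],"twist":[0,0,0],"grip":-1},{"translation":[4,0,0],"twist":[0,0,0],"grip":-1},{"translation":[4,0,0],"twist":[0,0,0],"grip":-1},{"translation":[4,0,0],"twist":[0,0,0],"grip":-1},{"translation":[1,0,0],"twist":[0,0,0],"grip":-1}]'
python3 g.py .15 .0705 .0024 .1126
python3 - <<'E'
from h import *
grab('wrist','w2')
E
```

```text
t: 8.15
tool_pos: [0.6007, 0.0637, 0.0709]
orientation: [2.088, 2.343, 0.002]
force: [-1.0, -1.1, 4.7]
opening: 0.0004
now s,x,z mm 74.3 3.2 70.9 shift tool mm [75.7 -0.6  0.3] twist [0.003 0.001 0.002] F [-1.  -1.1  4.7] open 0.0004 t 8.15
```

View pics/w2.png

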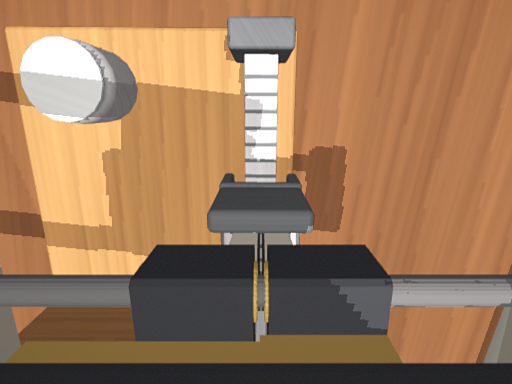

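The carriage moves with the finger: the lug is at (260,205) and the stop at (262,38), with bar still visible between them. I keep pushing.

```bash
python3 -m pendant '[{"translation":[4,0,0],"twist":[0,0,0],"grip":-1},{"translation":[6,0,0],"twist":[0,0,0],"grip":-1},{"translation":[7,0,0],"twist":[0,0,0],"grip":-1},{"translation":[7,0,0],"twist":[0,0,0],"grip":-1},{"translation":[7,0,0],"twist":[0,0,0],"grip":-1},{"translation":[7,0,0],"twist":[0,0,0],"grip":-1},{"translation":[7,0,0],"twist":[0,0,0],"grip":-1},{"translation":[6,0,0],"twist":[0,0,0],"grip":-1},{"translation":[5,0,0],"twist":[0,0,0],"grip":-1},{"translation":[3,0,0],"twist":[0,0,0],"grip":-1}]'
python3 g.py .154 .0705 .0024 .1126
```

```text
t: 9.2
tool_pos: [0.5938, 0.1276, 0.0711]
orientation: [2.088, 2.343, 0.004]
force: [-1.1, -1.4, 4.1]
opening: 0.0007
now s,x,z mm 138.7 3.5 71.1 shift tool mm [15.3 -1.1  0.5] twist [0.004 0.001 0.002] F [-1.1 -1.4  4.1] open 0.0007 t 9.2
```

```bash
python3 -m pendant '[{"translation":[2,0,0.2],"twist":[0,0,0],"grip":-1},{"translation":[2,0,0.2],"twist":[0,0,0],"grip":-1},{"translation":[2,0,0],"twist":[0,0,0],"grip":-1},{"translation":[2,0,0],"twist":[0,0,0],"grip":-1},{"translation":[2,0,0],"twist":[0,0,0],"grip":-1},{"translation":[2,0,0],"twist":[0,0,0],"grip":-1},{"translation":[2,0,0],"twist":[0,0,0],"grip":-1},{"translation":[2,0,0],"twist":[0,0,0],"grip":-1},{"translation":[1,0,0],"twist":[0,0,0],"grip":-1},{"translation":[1,0,0],"twist":[0,0,0],"grip":-1}]'
python3 g.py .154 .0705 .0024 .1126
```

```text
t: 10.2
tool_pos: [0.5931, 0.1421, 0.0711]
orientation: [2.086, 2.336, -0.002]
force: [0.2, -8.1, 5.0]
opening: 0.001
now s,x,z mm 153.1 4.4 71.1 shift tool mm [ 0.9 -2.   0.6] twist [0.006 0.008 0.   ] F [ 0.2 -8.1  5. ] open 0.001 t 10.2
```

```bash
python3 -m pendant '[{"translation":[1,0,0],"twist":[0,0,0],"grip":-1},{"translation":[1.5,0,0],"twist":[0,0,0],"grip":-1},{"translation":[2,0,0],"twist":[0,0,0],"grip":-1},{"translation":[2,0,0],"twist":[0,0,0],"grip":-1},{"translation":[2,0,0],"twist":[0,0,0],"grip":-1},{"translation":[2,0,0],"twist":[0,0,0],"grip":-1},{"translation":[2,0,0],"twist":[0,0,0],"grip":-1},{"translation":[2,0,0],"twist":[0,0,0],"grip":-1},{"translation":[2,0,0],"twist":[0,0,0],"grip":-1},{"translation":[2,0,0],"twist":[0,0,0],"grip":-1}]'
python3 g.py .154 .0705 .0024 .1126
python3 - <<'E'
from h import *
grab('wrist','w3')
E
```

```text
t: 11.2
tool_pos: [0.593, 0.1412, 0.0713]
orientation: [2.084, 2.312, -0.034]
force: [-0.4, -13.2, 5.4]
opening: 0.0006
now s,x,z mm 152.3 4.2 71.3 shift tool mm [ 1.8 -1.8  0.8] twist [ 0.002  0.036 -0.009] F [ -0.4 -13.2   5.4] open 0.0006 t 11.2
```

View pics/w3.png

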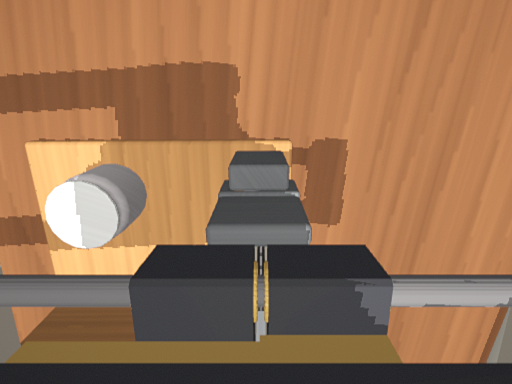

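The carriage is against the end stop: the push force rose to 13 N with no further movement. I lift straight up with a slight push still on the lug, so the pad's friction can't drag the carriage back.

```bash
python3 -m pendant '[{"translation":[0.5,0,-2],"twist":[0,0,0],"grip":-1},{"translation":[0.5,0,-2],"twist":[0,0,0],"grip":-1},{"translation":[0.5,0,-3],"twist":[0,0,0],"grip":-1},{"translation":[0,0,-3],"twist":[0,0,0],"grip":-1},{"translation":[0,0,-3],"twist":[0,0,0],"grip":-1},{"translation":[0,0,-3],"twist":[0,0,0],"grip":-1},{"translation":[-2,0,-4],"twist":[0,0,0],"grip":-1},{"translation":[-2,0,-5],"twist":[0,0,0],"grip":-1},{"translation":[-1,0,-8],"twist":[0,0.02,0],"grip":-1},{"translation":[0,0,-10],"twist":[0,0.016,0],"grip":-1}]'
python3 g.py .14 .22 .0024 .1126
```

```text
t: 12.25
tool_pos: [0.5897, 0.1393, 0.1112]
orientation: [-2.098, -2.33, 0.004]
force: [0.7, -0.6, -0.5]
opening: -0.0002
now s,x,z mm 150.7 0.7 111.2 shift tool mm [ -10.4    1.2 -108.8] twist [-0.006 -0.003 -0.008] F [ 0.7 -0.6 -0.5] open -0.0002 t 12.25
```

```bash
python3 -m pendant '[{"translation":[0,0,-15],"twist":[0,0,0],"grip":-1},{"translation":[0,0,-20],"twist":[0,0,0],"grip":-1},{"translation":[0,0,-20],"twist":[0,0,0],"grip":-1},{"translation":[-10,0,-20],"twist":[0,0,0],"grip":-1},{"translation":[-15,0,-15],"twist":[0,0,0],"grip":-1},{"translation":[-15,0,-10],"twist":[0,0,0],"grip":-1},{"translation":[-15,0,-5],"twist":[0,0,0],"grip":-1},{"translation":[-10,0,0],"twist":[0,0,0],"grip":-1},{"translation":[0,0,0],"twist":[0,0,0],"grip":-1},{"translation":[0,0,0],"twist":[0,0,0],"grip":-1}]'
python3 - <<'E'
from h import *
for n in('wrist','scene','top'): grab(n,n+'9')
a=cv2.imread('pics/wrist9.png');b=cv2.resize(cv2.imread('pics/scene9.png')[150:310,180:340],(384,384),interpolation=cv2.INTER_CUBIC)
cv2.imwrite('pics/chk.png',cv2.resize(np.hstack([a,b]),(798,342)))
P,d=pts('wrist9'); yaw=.1126
Y=np.array([-np.sin(yaw),np.cos(yaw)]);X=np.array([np.cos(yaw),np.sin(yaw)])
W=P[...,:2]-[.60593,-.01053]; s=W@Y*1e3;x=W@X*1e3;z=P[...,2]*1e3
for v in range(0,240,6): 
    if s[v,261]<200: print(v,int(s[v,261]),int(x[v,261]),int(z[v,261]),end=' | ')
E
```

```text
t: 13.25
tool_pos: [0.599, 0.0679, 0.2292]
orientation: [-2.105, -2.328, -0.008]
force: [0.8, 0.4, 1.0]
opening: 0.0
72 189 3 64 | 78 183 3 63 | 84 173 3 106 | 90 168 3 107 | 96 163 3 107 | 102 159 3 62 | 108 153 3 78 | 114 147 3 79 | 120 141 3 78 | 126 135 3 79 | 132 129 3 77 | 138 122 3 77 | 144 116 2 79 | 150 110 2 79 | 156 104 2 79 | 162 95 2 62 | 168 88 2 62 | 174 81 2 62 | 180 74 2 61 | 186 67 2 63 | 192 60 2 63 | 198 48 2 48 | 204 41 2 48 | 210 33 2 47 | 216 25 2 48 | 222 18 1 48 | 228 86 2 238 | 234 86 2 245 |
```

View pics/chk.png

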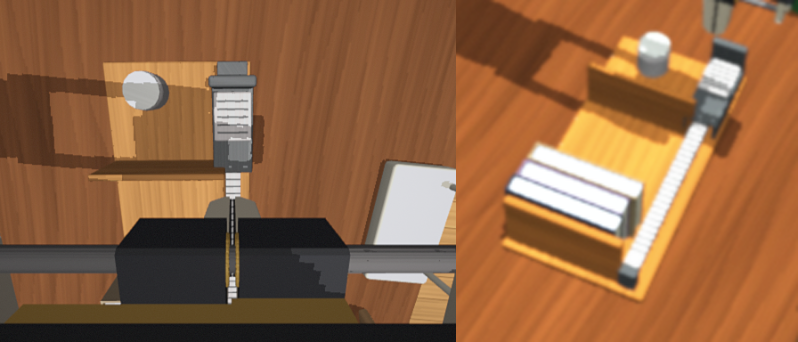

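```bash
python3 - <<'E'
from h import *
yaw=.1126
Y=np.array([-np.sin(yaw),np.cos(yaw)]);X=np.array([np.cos(yaw),np.sin(yaw)])
for t in('w1','wrist9'):
    P,d=pts(t); W=P[...,:2]-[.60593,-.01053]; s=W@Y*1e3;x=W@X*1e3;z=P[...,2]*1e3
    B=np.zeros(s.shape,bool);B[0:222,225:300]=1
    for n,m in dict(lug=B&(z>101)&(z<116)&(s<180),stop=B&(z>58)&(z<70)&(s>178)).items(): print(t,n,m.sum(),np.percentile(s[m],[5,50,95]).round(1))
for t in('top0','top9'):
    P,d=pts(t); W=P[...,:2]-[.60593,-.01053]; s=W@Y*1e3;x=W@X*1e3;z=P[...,2]*1e3
    m=(z>95)&(z<116)&(s<-90)&(s>-220)&(x>-200)&(x<30); print(t,'books',m.sum(),s[m].mean().round(1),x[m].mean().round(1))
    m=(z>52)&(z<72)&(s>100)&(x<-60)&(s<210)&(x>-180); print(t,'tin',m.sum(),s[m].mean().round(1),x[m].mean().round(1))
E
```

```text
w1 lug 835 [43.4 49.4 54.1]
w1 stop 783 [178.6 185.3 191.9]
wrist9 lug 744 [162.8 168.3 173.8]
wrist9 stop 533 [178.7 185.5 192.5]
top0 books 1440 -142.6 -97.0
top0 tin 163 160.9 -108.9
top9 books 1435 -142.8 -97.2
top9 tin 159 161.0 -108.7
```

```bash
python3 -c "
from plant import robot
print(robot.read_state()['force']); print(robot.close_job())"
```

```text
[-0.41956665  0.47786302  0.16030645]
the job is handed in; nothing more can be done
None
```

The bookend is open at the end stop and the job is handed in, at about 13.4 s of the 38 s allowed. With the gripper shut, I pressed the release pad down about 8 mm and pushed on the lug's face until the carriage stopped. I then lifted straight up, still pressing lightly on the lug so the carriage would not drag back, and moved clear.

**What my last checks showed:**
- **Travel:** the lug moved about 119 mm. The carriage then stopped dead, with the push force rising to 13 N. Its end works out at about 176.5 mm along the bar, against about 177 mm for the stop face. I could not see that contact directly because the lug hides it.
- **Pad:** it is fully up again at 79 mm.
- **Other things:** the books and tin are within 0.2 mm of where they were. I did not measure the dish, torch, glasses case or vase again, but the arm did not go near them at low height.
- **Contact:** the force on the tool was about 0 at the end, so the robot was touching nothing.

No check failed or disagreed.

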